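# Swap the angel and the votive cup on the altar board

## Robot

A 7-joint arm with a two-finger parallel gripper is mounted at the origin on the work surface. World frame = base frame: x ahead of the robot, y to its left, z up, the work surface at z = 0. Lengths are in m, angles in rad, forces in N, time in s.
With the tool pointing down it reaches from about 0.4 to 0.85 m from the base axis. Payload 10.4 kg.
Tool frame: the origin (TCP) lies at the centre of the arm's flange, where the gripper is bolted on; the fingertips stand 182 mm ahead of it and the grasp point (between the pads) lies 164 mm ahead of it; z points along the fingers, y is the line along which they close (so a half turn about z gives the same grasp; the last joint's range is limited). The gripper opens to 87 mm and grips with 3 to 60 N. Pads are 19 mm wide; open, the fingers measure 117 mm over their backs; the gripper's body (75 mm by 190 mm) begins 51 mm behind the grasp point.
Start: joints at [1.227, 0.332, -0.065, 1.46, 0.022, 1.35, -0.088], TCP at [0.197, -0.593, 0.405] pointing down, gripper open.
Joint ranges: [-2.6, 2.6], [-0.5, 2.12], [-1.47, 1.34], [0.16, 2.42], [-1.27, 4.41], [0.06, 2.06], [-2.6, 2.6]. Speed limits (rad/s): [2.22, 2.22, 2.79, 2.79, 3.14, 3.14, 3.14].

## Interface

Orientations are given as a unit quaternion [x, y, z, w].
In Python, from bench import r, eyes, job gives the robot as it stands. The module is installed in compiled form; this text tells all that it offers.
- The arm moves only by the shell command python3 -m inch 'ROWS' [OPENING] [FORCE]. ROWS is JSON, a list of rows, each a list of 6 numbers: the shift along the tool's x, y, z normalised to -1 to 1, where 1 is 4 cm, then the turn, a rotation vector about the tool's x, y, z normalised to -1 to 1, where 1 is 0.12 rad. In form: [[x, y, z, wx, wy, wz], ...]. A call has exactly 5 rows; each row shifts and turns the commanded pose from where the row before left it, along the tool's axes as they then stand; what a row does not reach is not made up. A row lasts 1/12 s, in which the tool goes at most 41.7 mm and 7.16 degrees, less where a joint would pass 70% of its speed; a pose out of reach is approached as far as the arm can. A call with a number of a shift or a turn outside -1 to 1 is refused whole. A call with a gripper value outside its range is refused whole. OPENING is the gripper command: -1 is shut, 1 is fully open, values between are in proportion, set as the call begins (- or left out, the last holds). The fingers move at their own pace and stop on an object; FORCE is the grip in N (left out, the last holds). Time passes only in rows, so rows that do not move let the fingers close, or fill a call up. It gives the time, the measured TCP pose, the force, the opening and the grip force at its end, in the units of the state.
- r.read_state(): the state, without advancing time (a new reading comes with each control period).
- eyes.camera(name): name is "scene" or "top" or "wrist"; returns a dict with "pixels" (384x512x3 uint8, red, green, blue), "fx", "fy", "cx", "cy" (pixels), "extrinsics" (4x4, takes a point from camera to world coordinates). Camera axes: x right, y down, z forward; pixel columns grow to the right and rows downward; lengths in m; the calibration is good to about 2 mm. A picture is of the moment at which its call begins. There is no depth.
- job.close_job(): hands the job in; it is judged then, once.
The state is a dict: "time": time; "joint_positions": joint angles; "joint_vel": joint speeds; "joint_torque": joint torques, N m; "ee_pos": TCP position; "eef_rot": TCP orientation; "ft_force": force on the tool from outside, world axes, zero at the start; "torque": the same for the moment, N m; "width": finger opening in m; "grip_force": force on a finger pad.
Only numpy, scipy, OpenCV 4.12 (cv2) and the standard library are available. Lean on these libraries where they do the work, as an engineer would, in place of code of your own. Each camera call takes 0.05 s, during which the arm holds its last target. There are 200 camera calls.

## Task

On the dresser's dark wooden board, make the ceramic angel and the small red glass votive cup change places: each must end upright on the cork disc where the other one stood, its foot wholly on the disc. Use the empty third disc: stand one of them there, bring the other across, then move the first to its new place; set each down gently, never dropping it, and do not knock or shift the silver crucifix stand.

Things in the scene. Friction and masses are not known exactly. Their poses are not given: they have to be found in the camera images.
- angel_mid (a point): White ceramic angel, loose, 106 mm tall, 0.16 kg; point on its upright axis, 53 mm above its underside. Skirt 52 mm wide at the foot, 30 mm at 42 mm height. Front (-x): flat book; back (+x): wings, 60 mm wide along y. Book face and wing backs are flat, parallel, 38 mm apart, centred on the axis, 51 to 81 mm above the underside: grip there (about 66 mm up), closing along its x. z up.
- cup_mid (a point): Empty red glass votive cup, loose, round, no handle, 66 mm tall, 52 mm wide at the foot, 56 mm at the rim, 4 mm wall, 0.14 kg; point on its axis, 33 mm above its underside, z up. Grip it across its outside from any side. (The clear tumbler nearby, 110 mm tall, 72 mm wide, is not part of the job.)
- board: Dark wooden board fixed on the dresser, 250 mm along x, 290 along y, 15 thick; origin at the centre of its underside, z up. Three cork discs, 84 mm wide, are flush in its top (15 mm above the dresser). Centres in its frame: far discs x +60, y +85 and x +60, y -85 mm (angel and cup start there, either way round); near disc x -75, y 0 mm, empty at the start.
- crucifix_mid (a point): Silver aluminium crucifix on a round foot, loose, 162 mm tall, foot 68 mm wide, arms 80 mm along its y; stands beside the board on its -y side. Point half-way up, 81 mm above its underside. Leave it alone. (A white pill dispenser, 85 x 58 x 48 mm, and the tumbler stand on the board's +y side.)
Not all that is in view belongs to the job. What is shaped like the part that bears angel_mid but pink is not meant. There is more than one size of the part that bears cup_mid; the job needs the smaller.

How it is judged:
On the way, in this order (a step that is already met when the one before it is completed fails the run):
1. the angel or the cup stands, let go, on the near disc that was empty (((x of angel_mid in the frame of board between -0.093 and -0.057 m and y of angel_mid in the frame of board between -0.018 and 0.018 m and z of angel_mid in the frame of board between 0.062 and 0.074 m and angle between angel_mid's own z axis and vertical below 0.17 rad and contact force between the fingers and angel below 0.1 N) or (x of cup_mid in the frame of board between -0.093 and -0.057 m and y of cup_mid in the frame of board between -0.018 and 0.018 m and z of cup_mid in the frame of board between 0.042 and 0.054 m and angle between cup_mid's own z axis and vertical below 0.17 rad and contact force between the fingers and cup below 0.1 N))), for 0.2 s.
2. the other one stands, let go, on the far disc that was freed, while the first waits on the near disc ((((x of angel_mid in the frame of board between -0.093 and -0.057 m and y of angel_mid in the frame of board between -0.018 and 0.018 m and z of angel_mid in the frame of board between 0.062 and 0.074 m and angle between angel_mid's own z axis and vertical below 0.17 rad and contact force between the fingers and angel below 0.1 N) and (((x of cup_mid in the frame of board between 0.042 and 0.078 m and y of cup_mid in the frame of board between 0.067 and 0.103 m and z of cup_mid in the frame of board between 0.042 and 0.054 m and angle between cup_mid's own z axis and vertical below 0.17 rad and contact force between the fingers and cup below 0.1 N) or (x of cup_mid in the frame of board between 0.042 and 0.078 m and y of cup_mid in the frame of board between -0.103 and -0.067 m and z of cup_mid in the frame of board between 0.042 and 0.054 m and angle between cup_mid's own z axis and vertical below 0.17 rad and contact force between the fingers and cup below 0.1 N)) and distance of cup_mid from where it was at the start of the episode above 0.13 m)) or ((x of cup_mid in the frame of board between -0.093 and -0.057 m and y of cup_mid in the frame of board between -0.018 and 0.018 m and z of cup_mid in the frame of board between 0.042 and 0.054 m and angle between cup_mid's own z axis and vertical below 0.17 rad and contact force between the fingers and cup below 0.1 N) and (((x of angel_mid in the frame of board between 0.042 and 0.078 m and y of angel_mid in the frame of board between 0.067 and 0.103 m and z of angel_mid in the frame of board between 0.062 and 0.074 m and angle between angel_mid's own z axis and vertical below 0.17 rad and contact force between the fingers and angel below 0.1 N) or (x of angel_mid in the frame of board between 0.042 and 0.078 m and y of angel_mid in the frame of board between -0.103 and -0.067 m and z of angel_mid in the frame of board between 0.062 and 0.074 m and angle between angel_mid's own z axis and vertical below 0.17 rad and contact force between the fingers and angel below 0.1 N)) and distance of angel_mid from where it was at the start of the episode above 0.13 m)))), for 0.2 s.
At the end, for the whole second after the job is handed in: The angel stands on the far disc where the cup stood and the cup on the far disc where the angel stood, each more than 130 mm from its own start, within 18 mm of the disc's centre along the board's x and y, upright within 10 degrees, on the board's top, at rest and let go (((x of angel_mid in the frame of board between 0.042 and 0.078 m and y of angel_mid in the frame of board between 0.067 and 0.103 m and z of angel_mid in the frame of board between 0.062 and 0.074 m and angle between angel_mid's own z axis and vertical below 0.17 rad and contact force between the fingers and angel below 0.1 N) or (x of angel_mid in the frame of board between 0.042 and 0.078 m and y of angel_mid in the frame of board between -0.103 and -0.067 m and z of angel_mid in the frame of board between 0.062 and 0.074 m and angle between angel_mid's own z axis and vertical below 0.17 rad and contact force between the fingers and angel below 0.1 N)) and distance of each of angel_mid, cup_mid from where it was at the start of the episode above 0.13 m and ((x of cup_mid in the frame of board between 0.042 and 0.078 m and y of cup_mid in the frame of board between 0.067 and 0.103 m and z of cup_mid in the frame of board between 0.042 and 0.054 m and angle between cup_mid's own z axis and vertical below 0.17 rad and contact force between the fingers and cup below 0.1 N) or (x of cup_mid in the frame of board between 0.042 and 0.078 m and y of cup_mid in the frame of board between -0.103 and -0.067 m and z of cup_mid in the frame of board between 0.042 and 0.054 m and angle between cup_mid's own z axis and vertical below 0.17 rad and contact force between the fingers and cup below 0.1 N)) and linear speed of each of angel, cup below 0.02 m/s and angular speed of each of angel, cup below 0.2 rad/s); the robot touches nothing.
It fails at once if the angel is dropped from more than 25 mm (height (world z) of angel_mid above 0.093 m and contact force between angel and anything else below 0.02 N).
It fails at once if the cup is dropped from more than 25 mm (height (world z) of cup_mid above 0.073 m and contact force between cup and anything else below 0.02 N).
It fails at once if the crucifix stand is shifted by more than 20 mm or tipped (distance of crucifix_mid from where it was at the start of the episode above 0.02 m or angle between crucifix_mid's own z axis and vertical above 0.3 rad).
It also fails if it takes over 72 s, if anything falls off the work surface, if the arm or the gripper's body presses on something with over 40 N, if the wrist force passes 120 N, or if a joint passes its speed limit or range.

## Working session

There is one attempt and no reset: what is moved stays moved. The work goes in short steps, Python scripts to look and compute and a shell command to move; the robot and the scene stay as the last step left them, time stands still between calls to the robot, and variables do not carry over. Pictures are saved under pics/ and viewed, at most 10 in all, crops included, and the job is handed in when it is done.

```bash
mkdir -p pics
python3 - <<'E'
from bench import r,eyes
import cv2,numpy as np
s=r.read_state(); print(s['time'],s['ee_pos'],s['eef_rot'],s['width'])
ims=[]
for n in("scene","top"):
    c=eyes.camera(n); cv2.imwrite(f'pics/{n}0.png',c['pixels'][:,:,::-1]); print(n,c['fx'],c['cx'],c['cy'],np.round(c['extrinsics'],3).tolist())
E
```

```text
0.0 [ 0.19704551 -0.59299371  0.40394346] [ 9.87163060e-01  1.59714073e-01 -1.50005006e-04 -6.97312058e-04] 0.08707370419188226
scene 484.02531126912015 260.4978440193991 197.72285576240063 [[-0.735, 0.485, -0.473, 1.113], [0.678, 0.543, -0.496, 0.44], [0.016, -0.686, -0.728, 0.833], [0.0, 0.0, 0.0, 1.0]]
top 432.3412191765144 260.5134838330818 186.20029268741328 [[0.012, -0.996, 0.09, 0.556], [-1.0, -0.01, 0.022, -0.058], [-0.021, -0.09, -0.996, 1.008], [0.0, 0.0, 0.0, 1.0]]
```

View pics/scene0.png

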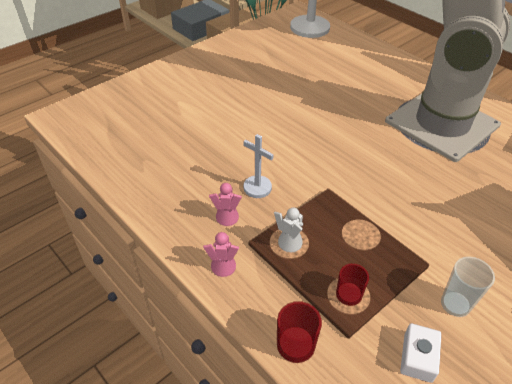

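View pics/top0.png

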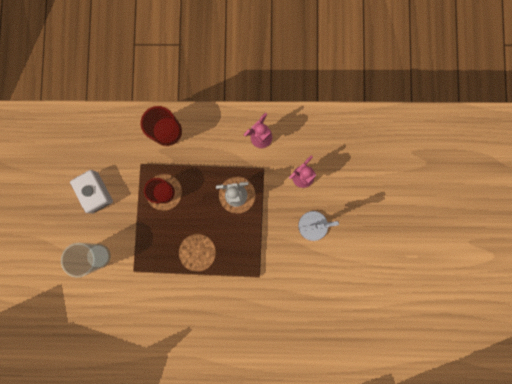

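The scene picture shows the white angel on the -y far disc (scene 290,240; top 237,194). The small red cup is on the +y far disc (scene 350,285; top 162,190), and the near disc (scene 361,234; top 197,253) is empty.

Candidates:
- **Angels:** the white one on the board is meant. The two pink ones (scene 226,205 and 222,255) are excluded by colour.
- **Red cups:** the small one on the disc is meant. The larger one at scene (298,330), top (160,127), is off the board and bigger.

Next I measure and confirm in one enlarged crop.

```bash
cat > h.py <<'E'
import cv2,numpy as np
from bench import r,eyes
from scipy.spatial.transform import Rotation as R
def ray(c,uv):
    uv=np.atleast_2d(uv).astype(float)
    d=np.c_[(uv[:,0]-c['cx'])/c['fx'],(uv[:,1]-c['cy'])/c['fy'],np.ones(len(uv))]@c['extrinsics'][:3,:3].T
    return c['extrinsics'][:3,3],d
def onz(c,uv,z):
    o,d=ray(c,uv); return o+d*((z-o[2])/d[:,2])[:,None]
def proj(c,p):
    q=np.linalg.inv(c['extrinsics'])@np.r_[p,1]; return np.array([c['fx']*q[0]/q[2]+c['cx'],c['fy']*q[1]/q[2]+c['cy']])
def blob(m,near=None):
    n,l,st,ce=cv2.connectedComponentsWithStats(m.astype(np.uint8)*255)
    k=max(range(1,n),key=lambda i: st[i,4] if near is None else st[i,4]-20*np.hypot(*(ce[i]-near)))
    return l==k,st[k],ce[k]
E
python3 - <<'E'
from h import *
c=eyes.camera('top'); im=c['pixels']; hsv=cv2.cvtColor(im,cv2.COLOR_RGB2HSV)
v=hsv[...,2]; m=np.zeros(v.shape,np.uint8); m[150:290,120:280]=(v[150:290,120:280]<110)
m=cv2.morphologyEx(m,cv2.MORPH_OPEN,np.ones((5,5)))
b,st,ce=blob(m); pts=np.argwhere(b)[:,::-1]
hull=cv2.convexHull(pts.astype(np.int32)).reshape(-1,2)
w=onz(c,hull,.015)
rc=cv2.minAreaRect((w[:,:2]*1000).astype(np.float32)); print('board',rc)
# near disc
for n,(u,vv) in dict(near=(197,253)).items():
    d=np.zeros(v.shape,bool); sl=np.s_[vv-26:vv+27,u-26:u+27]; d[sl]=(v[sl]>115)
    bb,s2,c2=blob(d); print(n,s2,onz(c,c2,.015)*1000)
# cup and angel in both views
s=eyes.camera('scene'); 
for cam,name,ac,cc in((c,'top',(237,194),(162,190)),(s,'scene',(290,228),(350,285))):
    h=cv2.cvtColor(cam['pixels'],cv2.COLOR_RGB2HSV).astype(int)
    red=((h[...,0]<6)|(h[...,0]>174))&(h[...,1]>170)&(h[...,2]>40)
    k,s1,c1=blob(red,cc); print(name,'cup',s1,c1)
    wh=(h[...,1]<45)&(h[...,2]>90); k,s1,c1=blob(wh,ac); print(name,'angel',s1,c1)
a=cv2.resize(s['pixels'][170:370,190:440],None,fx=2.4,fy=2.4,interpolation=3)[:,:,::-1]
t=cv2.resize(c['pixels'][150:290,120:280],None,fx=0,fy=0,dsize=(200*1,175)) if 0 else None
cv2.imwrite('pics/crop1.png',a)
E
```

```text
board ((569.0997924804688, 105.7393798828125), (291.3983154296875, 249.587646484375), 88.30821990966797)
near [ 179  234   37   37 1068] [[492.35052643 108.47661602  15.        ]]
top cup [144 178  30  25 481] [159.13305613 190.62162162]
top angel [216 183  32  23 393] [234.29262087 193.48091603]
scene cup [ 337  263   32   43 1039] [351.71222329 283.34071222]
scene angel [ 388    0  124  117 6285] [462.47637232  49.89466985]
```

View pics/crop1.png

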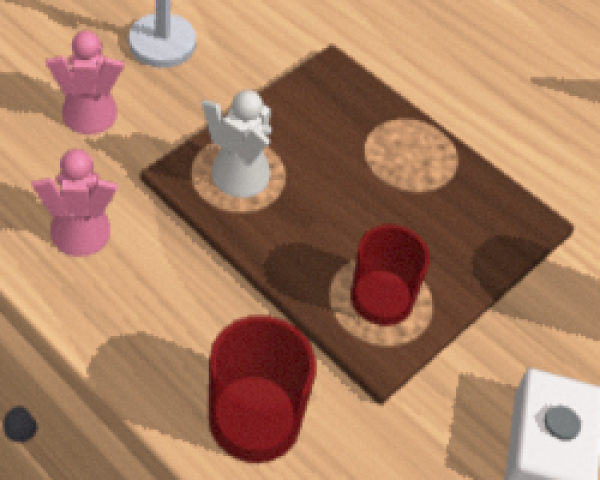

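The crop confirms both targets: the white angel on the -y far disc and the small red cup on the +y far disc. The big red cup and the pink angels are off the board. The measured board is 291 x 250 mm, centred at (569,106) with yaw -1.7°, which matches the given size. The near disc at (492,108) fits as well.

Plan: cup to the near disc, angel to the cup's disc, then cup to the angel's disc. First I turn the tool to yaw 88.3° (tool x = board y, tool y = board x), then travel.

```bash
python3 -m inch '[[0,0,0,0,0,-1],[0,0,0,0,0,-1],[0,0,0,0,0,-1],[0,0,0,0,0,-1],[0,0,0,0,0,-1]]' 1 20
python3 -m inch '[[0,0,0,0,0,-1],[0,0,0,0,0,-1],[0,0,0,0,0,-1],[0,0,0,0,0,-1],[0,0,0,0,0,-1]]'
python3 -m inch '[[0.2,0.1,0,0,0,-0.2],[0.6,0.3,0,0,0,0],[0.6,0.4,0,0,0,0],[0.6,0.4,0,0,0,0],[0.6,0.4,0,0,0,0]]'
```

```text
time: 0.62
ee_pos: [0.1971, -0.5931, 0.4045]
eef_rot: [0.895, 0.447, 0.0, -0.0]
ft_force: [-0.1, 0.4, -0.1]
width: 0.0867
grip_force: 0.0
time: 1.03
ee_pos: [0.1971, -0.5931, 0.4045]
eef_rot: [0.723, 0.691, 0.0, -0.0]
ft_force: [-0.7, -0.8, 0.9]
width: 0.087
grip_force: 0.0
time: 1.45
ee_pos: [0.2648, -0.4891, 0.4046]
eef_rot: [0.717, 0.697, 0.0, -0.0]
ft_force: [-0.2, -0.7, -0.2]
width: 0.0872
grip_force: 0.0
```

```bash
for i in 1; do python3 -m inch '[[0.75,0.42,0,0,0,0],[0.75,0.42,0,0,0,0],[0.75,0.42,0,0,0,0],[0.75,0.42,0,0,0,0],[0.75,0.42,0,0,0,0]]' >/dev/null
python3 -m inch '[[0.75,0.42,0,0,0,0],[0.75,0.42,0,0,0,0],[0.75,0.42,0,0,0,0],[0.75,0.42,0,0,0,0],[0.75,0.42,0,0,0,0]]' | head -3
python3 -m inch '[[0.75,0.42,0,0,0,0],[0.75,0.42,0,0,0,0],[0.75,0.42,0,0,0,0],[0.7,0.4,0,0,0,0],[0.5,0.3,0,0,0,0]]' 
done
python3 - <<'E'
from h import *
c=eyes.camera('wrist'); cv2.imwrite('pics/w1.png',c['pixels'][:,:,::-1]); print(c['fx'],np.round(c['extrinsics'],3).tolist())
for n,p in dict(cup=(.6315,.189,.081),ang=(.6265,.019,.081),near=(.494,.108,.015)).items(): print(n,proj(c,p))
E
```

```text
time: 2.28
ee_pos: [0.44, -0.1931, 0.4048]
eef_rot: [0.717, 0.697, -0.0, 0.0]
time: 2.7
ee_pos: [0.5221, -0.0558, 0.4049]
eef_rot: [0.716, 0.698, 0.0, 0.0]
ft_force: [-0.1, -0.8, -0.1]
width: 0.0867
grip_force: 0.0
300.16479801974026 [[1.0, -0.025, -0.006, 0.524], [-0.026, -0.959, -0.284, 0.023], [0.001, 0.284, -0.959, 0.385], [0.0, 0.0, 0.0, 1.0]]
cup [ 384.68811056 -114.49819993]
ang [363.04609348 103.88367117]
near [228.27516623  22.79361134]
```

View pics/w1.png

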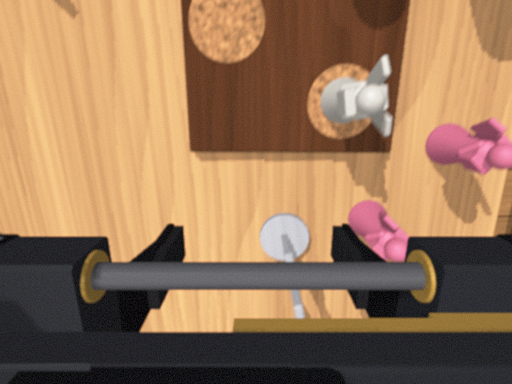

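The wrist view shows the angel (book at 350,100, wings 380,95) and the near disc at (228,22), as predicted. The cup is just out of view, so I shift further along +y.

```bash
python3 -m inch '[[0.6,0.4,0,0,0,0],[0.6,0.4,0,0,0,0],[0.6,0.4,0,0,0,0],[0.5,0.3,0,0,0,0],[0.3,0.2,0,0,0,0]]'
python3 - <<'E'
from h import *
c=eyes.camera('wrist'); im=c['pixels']; cv2.imwrite('pics/w2.png',im[:,:,::-1])
for n,p in dict(cuprim=(.6315,.189,.081),cupfoot=(.6315,.189,.015),ang=(.6265,.019,.081),near=(.494,.108,.015)).items(): print(n,proj(c,p))
h=cv2.cvtColor(im,cv2.COLOR_RGB2HSV).astype(int)
red=((h[...,0]<6)|(h[...,0]>174))&(h[...,1]>170)&(h[...,2]>40)
k,st,ce=blob(red,proj(c,(.6315,.189,.05))); print('red',st,ce)
E
```

```text
time: 3.17
ee_pos: [0.5926, 0.046, 0.4045]
eef_rot: [0.716, 0.698, 0.0, -0.0]
ft_force: [-0.2, -0.2, -0.1]
width: 0.0869
grip_force: 0.0
cuprim [296.84198038  27.83749715]
cupfoot [289.434382    42.02595912]
ang [290.33599946 205.06210067]
near [174.38483658 119.5623152 ]
red [ 383    0  123   72 7071] [442.68194032  32.88742752]
```

View pics/w2.png

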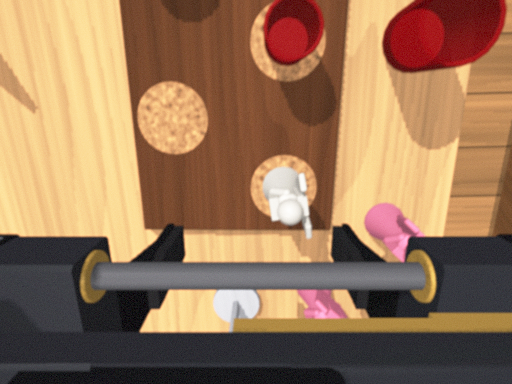

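The cup's rim is centred near (294,27) and its foot near (289,40), against predictions of (297,28) and (289,42), so the cup is at about (0.629, 0.190). I move over it, go down and grip.

```bash
python3 -m inch '[[0.8,0.16,0,0,0,0],[0.8,0.16,0,0,0,0],[0.8,0.16,0,0,0,0],[0.73,0.16,0,0,0,0],[0.5,0.16,0,0,0,0]]' | sed -n 1,3p
python3 -m inch '[[0,0,0.5,0,0,0],[0,0,0.6,0,0,0],[0,0,0.5,0,0,0],[0,0,0.3,0,0,0],[0,0,0.1,0,0,0]]' | sed -n 1,4p
```

```text
time: 3.63
ee_pos: [0.6272, 0.1904, 0.4047]
eef_rot: [0.716, 0.698, 0.0, -0.0]
time: 4.05
ee_pos: [0.6274, 0.1866, 0.3225]
eef_rot: [0.717, 0.697, -0.002, -0.001]
ft_force: [0.5, 0.7, -0.5]
```

```bash
python3 -m inch '[[0,0,0.6,0,0,0],[0,0,0.6,0,0,0],[0,0,0.6,0,0,0],[0,0,0.5,0,0,0],[0,0,0.3,0,0,0]]' | sed -n 1,4p
python3 -m inch '[[0,0,0,0,0,0],[0,0,0,0,0,0],[0,0,0,0,0,0],[0,0,0,0,0,0],[0,0,0,0,0,0]]' -1 20
python3 -m inch '[[0,0,0,0,0,0],[0,0,0,0,0,0],[0,0,0,0,0,0],[0,0,0,0,0,0],[0,0,0,0,0,0]]'
```

```text
time: 4.47
ee_pos: [0.6278, 0.1867, 0.2194]
eef_rot: [0.717, 0.697, -0.001, -0.0]
ft_force: [-0.7, -0.6, -0.1]
time: 4.88
ee_pos: [0.6285, 0.1872, 0.2221]
eef_rot: [0.716, 0.698, 0.001, 0.001]
ft_force: [-0.6, -0.6, 0.5]
width: 0.0612
grip_force: 0.0
time: 5.3
ee_pos: [0.6283, 0.1872, 0.2217]
eef_rot: [0.716, 0.698, 0.0, 0.0]
ft_force: [-1.6, -1.6, 6.2]
width: 0.0552
grip_force: 20.0
```

```bash
python3 -m inch '[[0,0,-0.1,0,0,0],[0,0,-0.2,0,0,0],[0,0,-0.2,0,0,0],[0,0,-0.2,0,0,0],[0,0,-0.1,0,0,0]]' 
python3 -m inch '[[-0.1,-0.2,0,0,0,0],[-0.2,-0.3,0,0,0,0],[-0.25,-0.4,0,0,0,0],[-0.25,-0.4,0,0,0,0],[-0.25,-0.4,0,0,0,0]]' | sed -n 1,3p
python3 -m inch '[[-0.25,-0.4,0,0,0,0],[-0.25,-0.4,0,0,0,0],[-0.25,-0.4,0,0,0,0],[-0.2,-0.3,0,0,0,0],[-0.07,-0.12,0,0,0,0]]'
```

```text
time: 5.72
ee_pos: [0.6284, 0.1872, 0.2545]
eef_rot: [0.716, 0.698, 0.001, 0.0]
ft_force: [0.5, 0.0, -1.2]
width: 0.055
grip_force: 20.0
time: 6.13
ee_pos: [0.5583, 0.1465, 0.253]
eef_rot: [0.716, 0.698, 0.0, 0.0]
time: 6.55
ee_pos: [0.492, 0.1067, 0.2529]
eef_rot: [0.716, 0.698, -0.001, 0.0]
ft_force: [0.1, -0.1, -0.1]
width: 0.0553
grip_force: 20.0
```

```bash
python3 -m inch '[[0,0,0.2,0,0,0],[0,0,0.2,0,0,0],[0,0,0.2,0,0,0],[0,0,0.1,0,0,0],[0,0,0.03,0,0,0]]' | sed -n 1,4p
python3 -m inch '[[0,0,0.03,0,0,0],[0,0,0.02,0,0,0],[0,0,0,0,0,0],[0,0,0,0,0,0],[0,0,0,0,0,0]]'| sed -n 1,4p
```

```text
time: 6.97
ee_pos: [0.4931, 0.1081, 0.2221]
eef_rot: [0.716, 0.698, -0.001, -0.001]
ft_force: [-0.4, -0.1, -1.2]
time: 7.38
ee_pos: [0.4934, 0.1077, 0.2217]
eef_rot: [0.716, 0.698, 0.0, 0.0]
ft_force: [1.0, 0.0, -1.0]
```

```bash
python3 -m inch '[[0,0,0.03,0,0,0],[0,0,0.03,0,0,0],[0,0,0,0,0,0],[0,0,0,0,0,0],[0,0,0,0,0,0]]'| sed -n 1,4p
```

```text
time: 7.8
ee_pos: [0.4933, 0.108, 0.2205]
eef_rot: [0.716, 0.698, -0.0, 0.0]
ft_force: [-8.5, -1.4, 20.9]
```

In contact (21 N up). I back off slightly, open and rise.

```bash
python3 -m inch '[[0,0,-0.03,0,0,0],[0,0,0,0,0,0],[0,0,0,0,0,0],[0,0,0,0,0,0],[0,0,0,0,0,0]]' | sed -n 1,4p
python3 -m inch '[[0,0,0,0,0,0],[0,0,0,0,0,0],[0,0,0,0,0,0],[0,0,0,0,0,0],[0,0,0,0,0,0]]' 1
python3 -m inch '[[0,0,-0.2,0,0,0],[0,0,-0.4,0,0,0],[0,0,-0.6,0,0,0],[0,0,-0.6,0,0,0],[0,0,-0.6,0,0,0]]'|sed -n 1,3p
python3 -m inch '[[-0.4,0.5,-0.5,0,0,0],[-0.6,0.6,-0.5,0,0,0],[-0.6,0.5,-0.5,0,0,0],[-0.6,0.5,-0.5,0,0,0],[-0.4,0.3,-0.3,0,0,0]]'|sed -n 1,3p
python3 - <<'E'
from h import *
c=eyes.camera('wrist'); im=c['pixels']; 
cv2.imwrite('pics/w3.png',im[:,:,::-1])
for n,p in dict(cuprim=(.493,.108,.081),cupfoot=(.493,.108,.015),angt=(.6265,.019,.121),angm=(.6265,.019,.081),angf=(.6265,.019,.015),wt1=(.6455,.049,.081),wt2=(.6455,-.011,.081)).items(): print(n,proj(c,p))
E
```

```text
time: 8.22
ee_pos: [0.4935, 0.1077, 0.2207]
eef_rot: [0.716, 0.698, 0.0, 0.0]
ft_force: [-0.5, -0.9, 6.4]
time: 8.63
ee_pos: [0.4932, 0.1077, 0.2202]
eef_rot: [0.716, 0.698, -0.0, -0.0]
ft_force: [-0.4, -1.1, -0.4]
width: 0.0803
grip_force: 0.0
time: 9.05
ee_pos: [0.493, 0.1079, 0.3179]
eef_rot: [0.716, 0.698, 0.0, -0.0]
time: 9.47
ee_pos: [0.5879, -0.0017, 0.411]
eef_rot: [0.717, 0.697, 0.001, 0.001]
cuprim [155.18457659  71.56327478]
cupfoot [173.41588082  77.14983925]
angt [298.55218122 167.07685267]
angm [293.42044825 159.19288415]
angf [287.23743538 149.69381645]
wt1 [312.32106277 129.44396227]
wt2 [310.97006476 186.37166078]
```

View pics/w3.png

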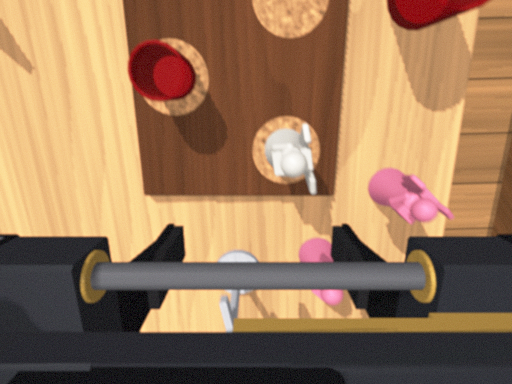

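The cup stands on the near disc (rim near 160,72). The angel's head is at (293,162), and the wing tips at (306,127) and (312,190) show it yawed about +6°, so its axis is at about (0.623, 0.0215). I align to that and grip.

```bash
python3 -m inch '[[0.2,0.2,0,0,0,0],[0.2,0.3,0,0,0,0],[0.2,0.26,0,0,0,0],[0,0.1,0,0,0,-0.9],[0,0,0,0,0,0]]' 1 20| sed -n 1,3p
python3 -m inch '[[0,0,0.4,0,0,0],[0,0,0.5,0,0,0],[0,0,0.5,0,0,0],[0,0,0.4,0,0,0],[0,0,0.2,0,0,0]]' | sed -n 1,3p
python3 - <<'E'
from h import *
c=eyes.camera('wrist'); cv2.imwrite('pics/w4.png',c['pixels'][:,:,::-1])
for n,p in dict(angt=(.623,.0215,.108),foot=(.623,.0215,.015)).items(): print(n,proj(c,p))
E
```

```text
time: 9.93
ee_pos: [0.6217, 0.0261, 0.4081]
eef_rot: [0.675, 0.738, 0.0, -0.001]
time: 10.35
ee_pos: [0.6205, 0.0246, 0.3262]
eef_rot: [0.678, 0.735, -0.001, -0.001]
angt [262.03067521 222.70902099]
foot [260.93124401 187.37629845]
```

View pics/w4.png

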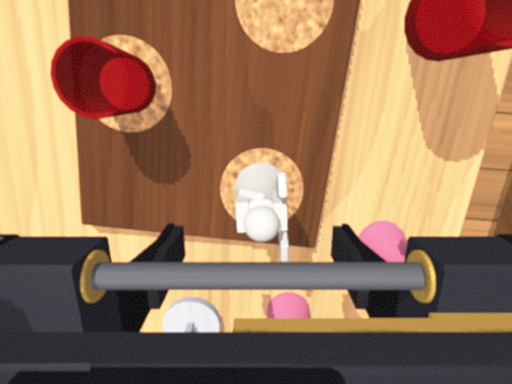

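Head at (262,223), exactly as predicted, and the wings are parallel to the pads. I descend and grip.

```bash
python3 -m inch '[[-0.07,0.06,0.4,0,0,0],[0,0,0.6,0,0,0],[0,0,0.5,0,0,0],[0,0,0.4,0,0,0],[0,0,0.13,0,0,0]]' | sed -n 1,4p
python3 -m inch '[[0,0,0,0,0,0],[0,0,0,0,0,0],[0,0,0,0,0,0],[0,0,0,0,0,0],[0,0,0,0,0,0]]' -1 20
python3 -m inch '[[0,0,0,0,0,0],[0,0,0,0,0,0],[0,0,0,0,0,0],[0,0,0,0,0,0],[0,0,0,0,0,0]]'
python3 -m inch '[[0,0,0,0,0,0],[0,0,0,0,0,0],[0,0,0,0,0,0],[0,0,0,0,0,0],[0,0,0,0,0,0]]'
```

```text
time: 10.82
ee_pos: [0.6235, 0.0217, 0.2456]
eef_rot: [0.678, 0.735, -0.001, -0.001]
ft_force: [-1.3, -0.8, -0.1]
time: 11.23
ee_pos: [0.6244, 0.0218, 0.2482]
eef_rot: [0.678, 0.735, 0.0, 0.001]
ft_force: [0.7, -0.5, 0.5]
width: 0.0618
grip_force: 0.0
time: 11.65
ee_pos: [0.6241, 0.0218, 0.2472]
eef_rot: [0.678, 0.736, -0.0, -0.0]
ft_force: [-0.4, -0.1, 1.6]
width: 0.0382
grip_force: 19.7
time: 12.07
ee_pos: [0.6241, 0.0218, 0.2472]
eef_rot: [0.678, 0.736, -0.0, 0.0]
ft_force: [-1.5, -0.5, 1.1]
width: 0.0383
grip_force: 19.7
```

```bash
python3 -m inch '[[0,0,-0.1,0,0,0],[0,0,-0.2,0,0,0],[0,0,-0.2,0,0,0],[0,0,-0.2,0,0,0],[0,0,-0.1,0,0,0]]' | sed -n 1,6p
python3 -m inch '[[0.2,0,0,0,0,0],[0.4,0.05,0,0,0,0],[0.5,0.06,0,0,0,0],[0.5,0.06,0,0,0,0],[0.5,0.08,0,0,0,0]]' | sed -n 1,3p
python3 -m inch '[[0.5,0.08,0,0,0,0],[0.5,0.08,0,0,0,0],[0.5,0.06,0,0,0,0],[0.4,0.04,0,0,0,0],[0.15,0.02,0,0,0,0]]'
python3 -m inch '[[0,0,0.1,0,0,0],[0,0,0.2,0,0,0],[0,0,0.2,0,0,0],[0,0,0.15,0,0,0],[0,0,0.08,0,0,0]]'
```

```text
time: 12.48
ee_pos: [0.6244, 0.0219, 0.281]
eef_rot: [0.678, 0.736, 0.001, 0.001]
ft_force: [0.3, -0.3, -1.1]
width: 0.0383
grip_force: 19.7
time: 12.9
ee_pos: [0.6268, 0.1077, 0.279]
eef_rot: [0.678, 0.736, -0.0, -0.0]
time: 13.32
ee_pos: [0.6306, 0.1927, 0.2791]
eef_rot: [0.676, 0.737, 0.0, -0.001]
ft_force: [-1.0, 0.9, -0.8]
width: 0.0378
grip_force: 19.7
time: 13.73
ee_pos: [0.6316, 0.1875, 0.2482]
eef_rot: [0.678, 0.735, -0.001, -0.0]
ft_force: [1.1, 0.4, -1.2]
width: 0.0381
grip_force: 19.7
```

```bash
python3 -m inch '[[0,0,0.03,0,0,0],[0,0,0.03,0,0,0],[0,0,0,0,0,0],[0,0,0,0,0,0],[0,0,0,0,0,0]]' | sed -n 1,4p
```

```text
time: 14.15
ee_pos: [0.6317, 0.189, 0.2479]
eef_rot: [0.678, 0.735, 0.0, 0.0]
ft_force: [0.4, -0.2, -2.2]
```

```bash
python3 -m inch '[[0,0,0.03,0,0,0],[0,0,0,0,0,0],[0,0,0,0,0,0],[0,0,0,0,0,0],[0,0,0,0,0,0]]' | sed -n 1,4p
```

```text
time: 14.57
ee_pos: [0.6317, 0.1893, 0.2471]
eef_rot: [0.677, 0.736, 0.0, 0.0]
ft_force: [-1.9, 0.4, 6.2]
```

```bash
python3 -m inch '[[0,0,0,0,0,0],[0,0,0,0,0,0],[0,0,0,0,0,0],[0,0,0,0,0,0],[0,0,0,0,0,0]]' 1
python3 -m inch '[[0,0,-0.1,0,0,0],[0,0,-0.3,0,0,0],[0,0,-0.6,0,0,0],[0,0,-0.6,0,0,0],[0,0,-0.6,0,0,0]]' | sed -n 1,4p
python3 -m inch '[[0,0,-0.6,0,0,0],[0,0,-0.6,0,0,0],[0,0,-0.4,0,0,0],[-0.7,0,0,0,0,0],[-0.9,-0.1,0,0,0,0]]' | sed -n 1,3p
python3 -m inch '[[-0.9,-0.4,0,0,0,0],[-0.5,-0.4,0,0,0,0],[0,0,0,0,0,0],[0,0,0,0,0,0],[0,0,0,0,0,0]]' | sed -n 1,3p
python3 - <<'E'
from h import *
c=eyes.camera('wrist'); cv2.imwrite('pics/w5.png',c['pixels'][:,:,::-1])
for n,p in dict(angt=(.6317,.189,.108),foot=(.6317,.189,.015),cuprim=(.4935,.1077,.081)).items(): print(n,proj(c,p))
E
```

```text
time: 14.98
ee_pos: [0.6316, 0.1889, 0.2461]
eef_rot: [0.678, 0.735, -0.0, 0.0]
ft_force: [0.6, 0.3, -0.3]
width: 0.0631
grip_force: 0.0
time: 15.4
ee_pos: [0.6315, 0.1891, 0.3365]
eef_rot: [0.677, 0.736, 0.0, 0.0]
ft_force: [-0.8, -0.8, 0.7]
time: 15.82
ee_pos: [0.6322, 0.128, 0.4011]
eef_rot: [0.675, 0.738, 0.002, 0.0]
time: 16.23
ee_pos: [0.6055, 0.0671, 0.3994]
eef_rot: [0.677, 0.736, 0.001, 0.0]
angt [301.19483782  51.49899664]
foot [289.53209861  65.05556655]
cuprim [146.97073224 133.37858209]
```

View pics/w5.png

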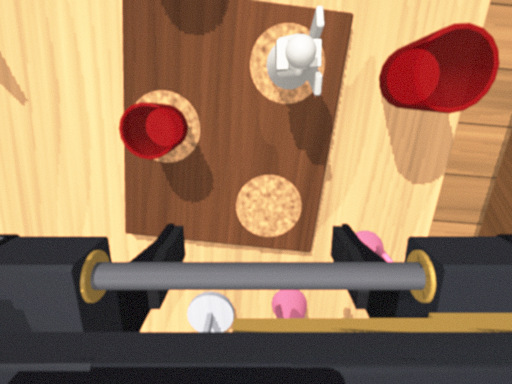

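The angel stands centred on its new disc (head 301,50; predicted 301,51). The cup is at (152,131), as expected. I go back to it.

```bash
python3 -m inch '[[0.2,-0.4,0,0,0,0],[0.3,-0.7,0,0,0,0],[0.3,-0.7,0,0,0,0],[0.3,-0.6,0,0,0,0],[0.14,-0.3,0,0,0,0]]' 1 20| sed -n 1,3p
python3 -m inch '[[0,0,0.4,0,0,0],[0,0,0.6,0,0,0],[0,0,0.6,0,0,0],[0,0,0.4,0,0,0],[0,0,0,0,0,0]]' | sed -n 1,3p
```

```text
time: 16.7
ee_pos: [0.4914, 0.1104, 0.3986]
eef_rot: [0.676, 0.737, -0.0, -0.0]
time: 17.12
ee_pos: [0.4929, 0.108, 0.3157]
eef_rot: [0.677, 0.736, -0.001, -0.002]
```

```bash
python3 -m inch '[[0,0,0.5,0,0,0],[0,0,0.6,0,0,0],[0,0,0.6,0,0,0],[0,0,0.4,0,0,0],[0,0,0.25,0,0,0]]' | sed -n 1,4p
python3 -m inch '[[0,0,0,0,0,0],[0,0,0,0,0,0],[0,0,0,0,0,0],[0,0,0,0,0,0],[0,0,0,0,0,0]]' -1 20 | sed -n 1,3p
python3 -m inch '[[0,0,0,0,0,0],[0,0,0,0,0,0],[0,0,0,0,0,0],[0,0,0,0,0,0],[0,0,0,0,0,0]]'
```

```text
time: 17.53
ee_pos: [0.4939, 0.1079, 0.2237]
eef_rot: [0.677, 0.736, -0.0, -0.0]
ft_force: [-0.4, 0.5, 0.8]
time: 17.95
ee_pos: [0.4943, 0.1071, 0.2253]
eef_rot: [0.678, 0.735, 0.001, 0.001]
time: 18.37
ee_pos: [0.4941, 0.1071, 0.225]
eef_rot: [0.678, 0.735, 0.0, 0.0]
ft_force: [-2.6, -0.3, 7.0]
width: 0.0555
grip_force: 21.1
```

```bash
python3 -m inch '[[0,0,-0.1,0,0,0],[0,0,-0.2,0,0,0],[0,0,-0.2,0,0,0],[0,0,-0.2,0,0,0],[0,0,-0.1,0,0,0]]' | sed -n 1,6p
python3 -m inch '[[-0.1,0.15,0,0,0,0],[-0.25,0.3,0,0,0,0],[-0.3,0.4,0,0,0,0],[-0.3,0.4,0,0,0,0],[-0.3,0.4,0,0,0,0]]' | sed -n 1,3p
python3 -m inch '[[-0.3,0.4,0,0,0,0],[-0.3,0.4,0,0,0,0],[-0.3,0.35,0,0,0,0],[-0.22,0.22,0,0,0,0],[-0.1,0.1,0,0,0,0]]'
python3 -m inch '[[0,0,0.1,0,0,0],[0,0,0.2,0,0,0],[0,0,0.2,0,0,0],[0,0,0.15,0,0,0],[0,0,0.08,0,0,0]]'
python3 -m inch '[[0,0,0.03,0,0,0],[0,0,0.03,0,0,0],[0,0,0,0,0,0],[0,0,0,0,0,0],[0,0,0,0,0,0]]'
```

```text
time: 18.78
ee_pos: [0.4942, 0.1072, 0.2579]
eef_rot: [0.678, 0.735, 0.001, 0.001]
ft_force: [0.3, 0.1, -1.6]
width: 0.0549
grip_force: 21.0
time: 19.2
ee_pos: [0.5648, 0.0614, 0.2561]
eef_rot: [0.678, 0.735, -0.0, 0.0]
time: 19.62
ee_pos: [0.6277, 0.0165, 0.2556]
eef_rot: [0.678, 0.735, -0.0, 0.0]
ft_force: [-0.4, -0.3, -1.3]
width: 0.055
grip_force: 21.0
time: 20.03
ee_pos: [0.6255, 0.0192, 0.2256]
eef_rot: [0.677, 0.736, -0.001, -0.001]
ft_force: [0.7, -0.6, -0.4]
width: 0.055
grip_force: 21.0
time: 20.45
ee_pos: [0.6264, 0.0189, 0.2252]
eef_rot: [0.677, 0.736, 0.0, 0.0]
ft_force: [-1.4, 0.7, 2.3]
width: 0.055
grip_force: 21.0
```

Near contact; one small nudge down, then release, rise and retreat to look.

```bash
python3 -m inch '[[0,0,0.02,0,0,0],[0,0,0,0,0,0],[0,0,0,0,0,0],[0,0,0,0,0,0],[0,0,0,0,0,0]]' | sed -n 2,4p
python3 -m inch '[[0,0,0,0,0,0],[0,0,0,0,0,0],[0,0,0,0,0,0],[0,0,0,0,0,0],[0,0,0,0,0,0]]' 1
python3 -m inch '[[0,0,-0.1,0,0,0],[0,0,-0.3,0,0,0],[0,0,-0.6,0,0,0],[0,0,-0.6,0,0,0],[0,0,-0.6,0,0,0]]' | sed -n 1,4p
python3 -m inch '[[0,0,-0.6,0,0,0],[0,0,-0.6,0,0,0],[0,-0.6,-0.4,0,0,0],[0,-0.8,0,0,0,0],[0,-0.6,0,0,0,0]]' | sed -n 1,3p
python3 -m inch '[[-0.3,-0.6,0,0,0,0],[-0.3,-0.3,0,0,0,0],[0,0,0,0,0,0],[0,0,0,0,0,0],[0,0,0,0,0,0]]' | sed -n 1,3p
python3 - <<'E'
from h import *
c=eyes.camera('top');d=eyes.camera('scene')
cv2.imwrite('pics/end.png',np.hstack([cv2.resize(c['pixels'][90:300,40:360],(400,262),interpolation=3),cv2.resize(d['pixels'][120:380,180:500],(323,262),interpolation=3)])[:,:,::-1])
E
```

```text
ee_pos: [0.6264, 0.0191, 0.2251]
eef_rot: [0.677, 0.736, 0.0, 0.0]
ft_force: [-5.2, -0.1, 10.8]
time: 21.28
ee_pos: [0.6264, 0.0186, 0.2238]
eef_rot: [0.678, 0.735, -0.0, 0.0]
ft_force: [-0.5, -0.2, -0.8]
width: 0.081
grip_force: 0.0
time: 21.7
ee_pos: [0.6263, 0.0189, 0.314]
eef_rot: [0.677, 0.736, 0.0, 0.0]
ft_force: [0.3, -0.1, 0.6]
time: 22.12
ee_pos: [0.5454, 0.0129, 0.3777]
eef_rot: [0.677, 0.736, 0.001, 0.001]
time: 22.53
ee_pos: [0.5131, -0.0141, 0.3768]
eef_rot: [0.677, 0.736, 0.0, 0.001]
```

View pics/end.png

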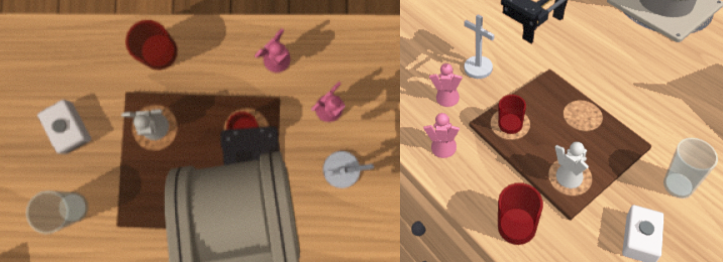

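The picture shows the angel on the +y far disc (panel 571,170) and the cup on the -y far disc (panel 511,115). Both are upright, the crucifix has not moved, and the gripper is clear of everything.

```bash
python3 -c "
from bench import job; print(job.close_job())"
```

```text
the job is handed in; nothing more can be done
None
```

The angel and the small red cup have swapped discs, both upright and released with the crucifix stand unmoved, and the job was handed in at about 22.6 s; no verdict was returned.

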